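# Engage the blue feed on the coil winder's gate lever

## Task

The coil winder's feed lever is parked in the short middle slot of its gate. With the fingertips, push it out of park, across the neutral channel and fully home into the slot marked by the blue disc, without gripping or forcing the lever and without running it into any of the other three marked slots. Leave everything else on the bench where it is and finish with the hand clear of the lever.

Things in the scene. Friction and masses are not known exactly. Their poses are not given: they have to be found in the camera images.
- winder: Green bench coil winder, fixed: base 200 (x) x 460 (y) x 30 mm; headstock 170 (x) x 250 mm (y from -85 to +165), 130 mm high; hand wheel on its -y side; spindle, coil and tailstock to its +y side, below 155 mm. Origin on the table under the middle of the gate, in the headstock's top. x points away from the robot's side (the operator), y to the operator's left, z up.
- gate: Steel gate plate, fixed, 130 (x) x 110 (y) mm, top 140 mm above the table. Origin and axes are the winder's. Path of the stem's axis, mm: neutral channel x = 0, y -28 to 28; corner slots at y = 28 and y = -28, from it to x = 28 and x = -28; park slot y = 0, from it to x = -28. Facing park the channel is closed: pushed out of park the lever stops at neutral. Slots 17 mm wide, 1 to 2 mm play.
- lever: Feed lever: steel stem of 12 mm diameter, black grip 28 mm diameter (18 at its ends), 56 mm long. Origin on its axis in the grip's middle: 28 mm above the grip's lower and below its upper end, 205 mm from the pivot, 235 mm above the table when upright in neutral. Its z runs up the stem. It moves 53 mm from middle to side lane, 50 mm from neutral to a slot's end.
- lever_stem (a point): Point on the stem's axis where it passes the gate plate, 110 mm from the pivot, about 140 mm above the table.
- feed_select (a joint): Sideways tilt of the lever (rad) about a ball pivot 30 mm above the table under the middle of the gate: + leans to the winder's +y. 0 is the park lane, about +0.26 and -0.26 the two side lanes.
- feed_shift (a joint): Fore and aft tilt of the lever (rad), same pivot: + leans to the winder's +x, away from the operator. 0 is the neutral channel, about +0.25 and -0.25 the slots' ends; at the start -0.25 to -0.16, in the park slot. The lever stays where it is left; about 3 N at the grip moves it either way, and it stops dead at the slots' walls.
- disc_blue: Blue disc, 17 mm diameter, 3 mm thick, fixed on the gate plate and marking one feed slot. Origin under its centre, on the plate (140 mm above the table). Each disc sits in line with its corner slot, beyond the slot's closed end: in the winder's frame at x = +50 or -50 mm, y = +28 or -28 mm, 22 mm from where the stem's axis stands when home. Which colour is at which slot varies.
- disc_yellow: Yellow disc, 17 mm diameter, 3 mm thick, fixed on the gate plate and marking one feed slot. Origin under its centre, on the plate (140 mm above the table). Each disc sits in line with its corner slot, beyond the slot's closed end: in the winder's frame at x = +50 or -50 mm, y = +28 or -28 mm, 22 mm from where the stem's axis stands when home. Which colour is at which slot varies.
- disc_red: Red disc, 17 mm diameter, 3 mm thick, fixed on the gate plate and marking one feed slot. Origin under its centre, on the plate (140 mm above the table). Each disc sits in line with its corner slot, beyond the slot's closed end: in the winder's frame at x = +50 or -50 mm, y = +28 or -28 mm, 22 mm from where the stem's axis stands when home. Which colour is at which slot varies.
- disc_green: Green disc, 17 mm diameter, 3 mm thick, fixed on the gate plate and marking one feed slot. Origin under its centre, on the plate (140 mm above the table). Each disc sits in line with its corner slot, beyond the slot's closed end: in the winder's frame at x = +50 or -50 mm, y = +28 or -28 mm, 22 mm from where the stem's axis stands when home. Which colour is at which slot varies.
- bobbin_a: Spare wound bobbin, white flanges and copper, 42 mm diameter, 36 mm high, standing on the headstock's top left of the gate (top at 166 mm). Origin under its centre.
- bobbin_b: The same kind of bobbin, 42 mm diameter, 36 mm high, on the table. Origin under its centre.
- downlight_a: White recessed LED downlight lying on its face, rim 110 mm diameter, 60 mm high, on the table to the right of the winder. Origin under its centre.
- downlight_b: The same kind of downlight, 110 mm diameter, 60 mm high, on the table in front of the winder's tailstock. Origin under its centre.
- pliers: Combination pliers with yellow handles, 190 mm long along x (jaws to +x), 60 mm wide, 16 mm high, lying between the robot and the winder. Origin on the table near the joint.
- screwdriver: Screwdriver with blue handle, 200 mm long along x (tip to +x), 26 mm thick. Lying on the table to the right of the winder. Origin on the table under its middle.
- multimeter: Red multimeter with grey face lying on its back, 180 x 88 x 46 mm. Origin under its centre.

How it is judged:
By the outcome, as a careful person would: the job done as asked, in the order asked, and still so for the second after the job is handed in, with the robot touching nothing.
It also fails if it takes over 43 s, if anything falls off the work surface, if the arm or the gripper's body presses on something with over 40 N, if the wrist force passes 120 N, or if a joint passes its speed limit or range.

## Robot

A 6-joint arm with a two-finger parallel gripper is mounted at the origin on the work surface. World frame = base frame: x ahead of the robot, y to its left, z up, the work surface at z = 0. Lengths are in m, angles in degrees, forces in N, time in s.
With the tool pointing down it reaches from about 0.4 to 0.825 m from the base axis. Payload 7 kg.
Tool frame: the origin (TCP) lies at the very end of the fingers, on their centre line; the grasp point (between the pads) lies 19 mm behind it; z points along the fingers, y is the line along which they close (so a half turn about z gives the same grasp; the last joint's range is limited). The gripper opens to 88 mm and grips with 3 to 60 N. Pads are 19 mm wide; open, the fingers measure 130 mm over their backs; the gripper's body (78 mm by 193 mm) begins 47 mm behind the grasp point.
Start: joints at [91.221, 20.546, 0.682, 0, -70.136, -16.507], TCP at [0.178, 0.651, 0.227] pointing down, gripper open.
Joint ranges: [-176.03, 176.03], [-82.01, 121.73], [-58.28, 71.71], [-173.87, 95.51], [-174.79, -0.11], [-173.66, 173.66]. Speed limits (degrees/s): [136.94, 136.94, 172.46, 180, 180, 180].

## Interface

Orientations are given as [roll, pitch, yaw] about the fixed x, y, z axes, in that order (R = Rz(yaw) Ry(pitch) Rx(roll)).
In Python, from plant import r gives the robot as it stands. The module is installed in compiled form; this text tells all that it offers.
- The arm moves only by the tool jog_arm, never from a script. Its arguments are lists of equal length, an entry for each row: "travel": the shift along the tool's x, y, z each as a share of 50 cm, from -1 to 1, a list of three; "dr": the turn, a rotation vector about the tool's x, y, z each as a share of 360 degrees, from -1 to 1, a list of three; "claw": the opening, from 0 (shut) to 1 (fully open). A call has exactly 10 rows; each row is the pose to reach, as a shift and turn from the pose commanded when the call began, along the tool's axes at that moment, turning the shorter way round; what a row does not reach only later rows make up. A row lasts 1/8 s, in which the tool goes at most 62.5 mm and 10.7 degrees, less where a joint would pass 70% of its speed; a pose out of reach is approached as far as the arm can. A call with a number of a shift or a turn outside -1 to 1 is refused whole. A call with a gripper value outside its range is refused whole. The fingers move at their own pace and stop on an object; "newtons" is the grip in N (left out, the last holds). Time passes only in rows, so rows that repeat a pose let the fingers close, or fill a call up. It gives the time, the measured TCP pose, the force, the opening and the grip force at its end, in the units of the state.
- r.get_state(): the state, without advancing time (a new reading comes with each control period).
- r.capture(name): name is "scene" or "top" or "wrist"; returns a dict with "pixels" (400x640x3 uint8, red, green, blue), "range_z" (400x640 float32, m along the optical axis (not along the pixel's ray), 0 where there is no reading), "fx", "fy", "cx", "cy" (pixels), "dist_coeffs" ([k1, k2, p1, p2, k3] as OpenCV has them; the pictures are not rectified), "position" and "attitude" of the camera in the world; the wrist camera has in their place "hand_eye" (4x4, takes a point from camera to tool coordinates, whose origin is the TCP and whose axes are the flange's). Camera axes: x right, y up, looking along -z (the intrinsics and any distortion apply to the point x, -y, -z); pixel columns grow to the right and rows downward; lengths in m; the calibration is good to about 2 mm. A picture is of the moment at which its call begins: read the wrist's pose just before it.
- r.close_job(): hands the job in; it is judged then, once.
Trained networks look in the newest picture that a camera, given by its name, has taken for a name from the list of things; names that differ only in an ending like _2 or _b are one class to them, and where a whole thing is asked for, a point or a joint stands for the part that bears it (a point fixed in the world has none). Each returns a list of dicts, best first, with "conf" (0 to 1); they miss things now and then, are a little off and sometimes report something else, mostly with a low value. They report only what shows in the picture. A call takes as long as a camera call.
- r.boxes_of(name, camera): "extent" ([left, top, right, bottom] in pixels, round what is visible of it).
- r.regions_of(name, camera): "pixels" (400x640 bool, what is visible of it) and "extent" ([left, top, right, bottom] in pixels, round what is visible of it).
- r.tip_of(name, camera): "at" ([column, row] in pixels: a listed point, or the origin of a listed thing).
The state is a dict: "time_s": time; "joints": joint angles; "qd": joint speeds; "joint_torque": joint torques, N m; "tcp_pos": TCP position; "eef_rot": TCP orientation; "contact_force": force on the tool from outside, world axes, zero at the start; "moment": the same for the moment, N m; "gripper_width": finger opening in m; "gripper_force": force on a finger pad.
Only numpy, scipy, OpenCV 4.12 (cv2) and the standard library are available. Lean on these libraries where they do the work, as an engineer would, in place of code of your own. Each camera call takes 0.05 s, during which the arm holds its last target. There are 200 camera calls.

## Working session

There is one attempt and no reset: what is moved stays moved. The work goes in short steps, Python scripts to look and compute and a tool call to move; the robot and the scene stay as the last step left them, time stands still between calls to the robot, and variables do not carry over. Pictures are saved under pics/ and viewed, at most 10 in all, crops included, and the job is handed in when it is done.

Besides the shell and the picture viewer there is one more tool, called after ">>>" as name(argument=value, ...) on one line, values as JSON. jog_arm: Moves the arm, as the interface text tells. Its arguments: {"type":"object","properties":{"travel":{"type":"array"},"dr":{"type":"array"},"claw":{"type":"array"},"newtons":{"type":"number"}},"required":["travel","dr","claw"]}

```bash
mkdir -p pics; cat > h.py <<'E'
from plant import r
import numpy as np, cv2
from scipy.spatial.transform import Rotation as R
def Rm(a):
    a=np.array(a,float)
    if a.shape==(3,3): return a
    if a.size==4: return R.from_quat(a).as_matrix()
    return R.from_euler('xyz',a,degrees=True).as_matrix()
def pt(c,u,v,z=None,d=None):
    """pixel -> world; on plane height z, or at depth d"""
    K=np.array([[c['fx'],0,c['cx']],[0,c['fy'],c['cy']],[0,0,1]])
    x,y=cv2.undistortPoints(np.array([[[u,v]]],float),K,np.array(c['dist_coeffs']))[0,0]
    ray=Rm(c['attitude'])@np.array([x,-y,-1]); p=np.array(c['position'])
    return p+ray*(d if d is not None else (z-p[2])/ray[2])
def save(c,n): cv2.imwrite('pics/'+n,c['pixels'][:,:,::-1])
E
python3 - <<'E'
from h import *
np.set_printoptions(precision=4,suppress=True)
for cam in('scene','top'):
    c=r.capture(cam); save(c,cam+'1.png'); print(cam,c['position'],c['attitude'],c['fx'],c['dist_coeffs'])
    for n in ('disc_blue','disc_yellow','disc_red','disc_green','lever_stem','lever','bobbin_a','gate'):
        for o in r.tip_of(n,cam)[:2]:
            u,v=o['at']; z={'lever_stem':.14,'lever':.23,'bobbin_a':.13,'gate':0}.get(n,.143)
            d=c['range_z'][int(v),int(u)]
            print(n,round(o['conf'],2),np.round(o['at'],1),pt(c,u,v,z),'depth',pt(c,u,v,d=d))
s=r.get_state(); print(s)
E
```

```text
scene [0.9983 0.8014 0.8683] [ 55.4799   0.3808 149.7418] 408.2633961575333 [0.0222 0.     0.     0.     0.    ]
disc_yellow 0.43 [329.7 231.8] [0.5217 0.0366 0.143 ] depth [0.5216 0.0364 0.1427]
disc_yellow 0.19 [321.9 204.8] [ 0.473  -0.0889  0.143 ] depth [0.5328 0.0125 0.2256]
disc_red 0.48 [286.9 226.1] [ 0.614  -0.0486  0.143 ] depth [ 0.6142 -0.0481  0.1434]
disc_green 0.59 [294.4 239.5] [0.6231 0.0157 0.143 ] depth [0.6238 0.0171 0.1443]
lever_stem 0.6 [317.2 230.1] [0.5464 0.0087 0.14  ] depth [0.546  0.0079 0.1393]
lever_stem 0.33 [301.2 194.7] [ 0.4993 -0.1754  0.14  ] depth [ 0.4248 -0.3212  0.0313]
lever 0.73 [326.8 200.7] [0.5144 0.0079 0.23  ] depth [0.5214 0.0194 0.2392]
bobbin_a 0.69 [305.9 266.7] [0.6411 0.1137 0.13  ] depth [0.6487 0.1284 0.1457]
bobbin_a 0.66 [371.5 285.4] [0.5343 0.253  0.13  ] depth [0.4561 0.1605 0.0055]
top [ 0.4048 -0.0903  1.1769] [  5.3523  -0.9772 -89.5712] 413.5978675278087 [-0.0853  0.      0.      0.      0.    ]
disc_blue 0.49 [290.9 196.6] [ 0.5177 -0.0296  0.143 ] depth [ 0.5178 -0.0295  0.1421]
disc_yellow 0.43 [270.2 192.5] [0.5276
[... 598 characters left out ...]
.23  ] depth [ 0.5564 -0.0151  0.136 ]
bobbin_a 0.66 [229.6 227.6] [0.4389 0.1253 0.13  ] depth [0.442  0.145  0.0341]
bobbin_a 0.52 [237.3 148.3] [0.6432 0.1114 0.13  ] depth [0.6355 0.1049 0.164 ]
{'time_s': 0.9, 'joints': array([ 91.2221,  20.5433,   0.6814,   0.0002, -70.1347, -16.5079]), 'qd': array([ 0.1422,  0.0419,  0.0839,  0.1391, -0.0162, -0.168 ]), 'joint_torque': array([ -0.0007, -58.2356,  29.3299,   7.0024,   0.0125,  -0.    ]), 'tcp_pos': array([0.178 , 0.6511, 0.2266]), 'eef_rot': array([-179.9966,    0.0008,  -15.2857]), 'contact_force': array([ 0.2713, -0.1566, -0.491 ]), 'moment': array([-0.0286,  0.0041, -0.0124]), 'gripper_force': 0.0, 'gripper_width': 0.08784170987676}
```

```bash
python3 - <<'E'
import cv2
a=cv2.imread('pics/scene1.png')[150:300,230:430]; cv2.imwrite('pics/s_c.png',cv2.resize(a,None,fx=4,fy=4,interpolation=2))
a=cv2.imread('pics/top1.png')[110:260,200:400]; cv2.imwrite('pics/t_c.png',cv2.resize(a,None,fx=4,fy=4,interpolation=2))
E
```

```text
(no output)
```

View pics/s_c.png

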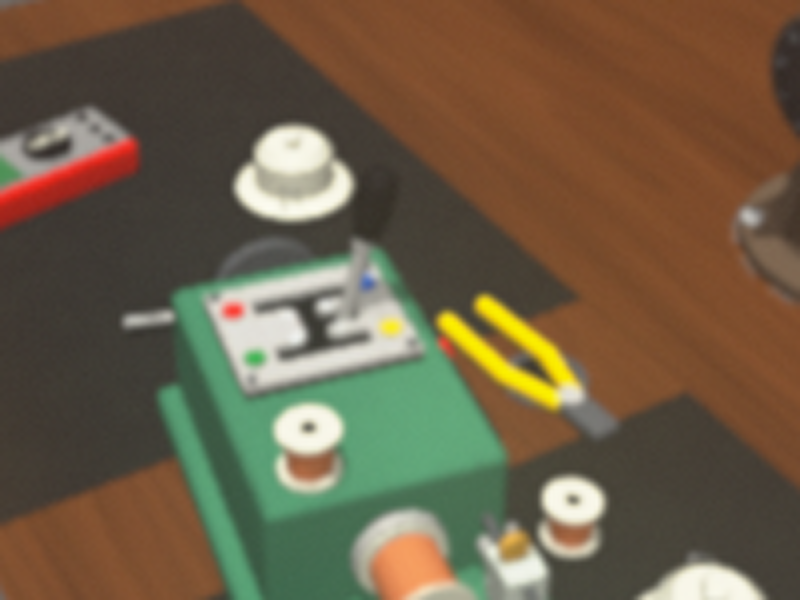

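View pics/t_c.png

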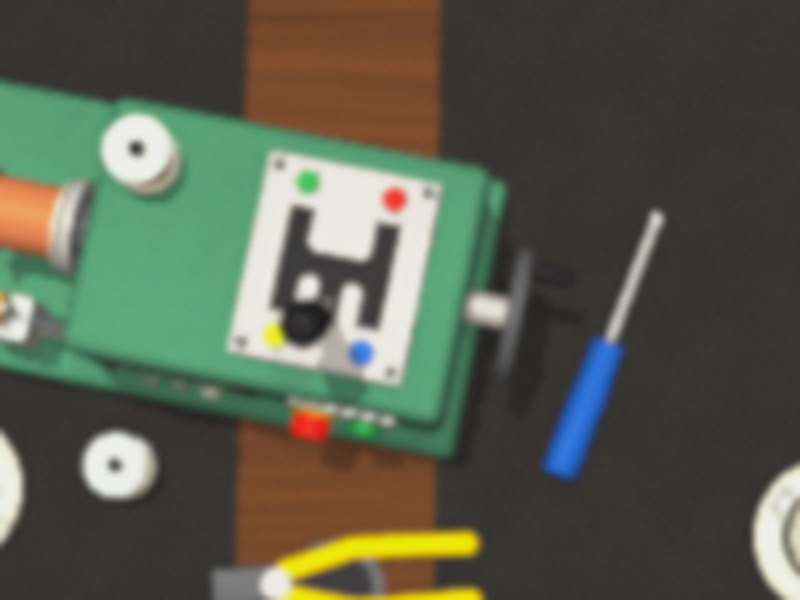

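View pics/top1.png

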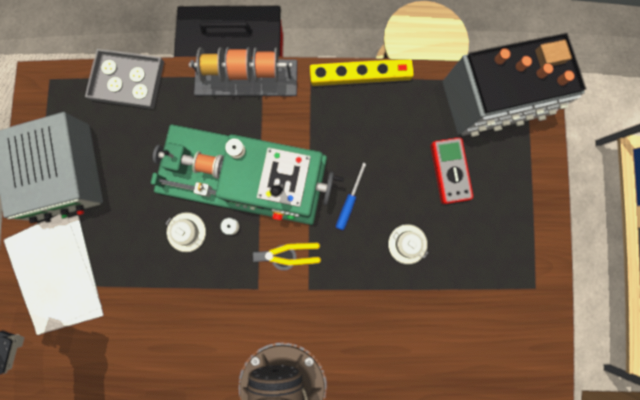

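```bash
cat >> h.py <<'E'
W={'b':(-50,-28),'y':(-50,28),'r':(50,-28),'g':(50,28)}
def fit(P):
    ks=list(P); A=np.array([W[k] for k in ks])/1000.; B=np.array([P[k][:2] for k in ks])
    a=A-A.mean(0); b=B-B.mean(0)
    th=np.arctan2((a[:,0]*b[:,1]-a[:,1]*b[:,0]).sum(),(a*b).sum())
    M=np.array([[np.cos(th),-np.sin(th)],[np.sin(th),np.cos(th)]]); t=B.mean(0)-M@A.mean(0)
    return np.degrees(th),t,np.abs(A@M.T+t-B).max()
E
python3 - <<'E'
from h import *
np.set_printoptions(precision=4,suppress=True)
for cam,o,cr in(('top',(200,110),dict(g=(308,182),r=(395,200),b=(361,352),y=(274,335))),('scene',(230,150),dict(r=(233,311),g=(255,358),y=(391,327),b=(367,284)))):
    c=r.capture(cam)
    P={k:pt(c,o[0]+u/4,o[1]+v/4,.143) for k,(u,v) in cr.items()}
    print(P); th,t,e=fit(P); print(cam,th,t,e)
    # lever region points above z .15 in winder frame
    q=np.radians(th);M=np.array([[np.cos(q),-np.sin(q)],[np.sin(q),np.cos(q)]])
    for g in r.regions_of('lever',cam)[:1]:
        vs,us=np.nonzero(g['pixels']); X=np.array([pt(c,u,v,d=c['range_z'][v,u]) for u,v in zip(us,vs) if c['range_z'][v,u]>0])
        L=np.c_[(X[:,:2]-t)@M,X[:,2]]
        for lo in np.arange(.15,.28,.02):
            m=(L[:,2]>lo)&(L[:,2]<lo+.02)
            if m.sum(): print(g['conf'],round(lo+.01,2),m.sum(),L[m].mean(0),L[m].min(0)[:2],L[m].max(0)[:2])
E
```

```text
{'g': array([0.6224, 0.0073, 0.143 ]), 'r': array([ 0.6113, -0.0481,  0.143 ]), 'b': array([ 0.5142, -0.028 ,  0.143 ]), 'y': array([0.5244, 0.0269, 0.143 ])}
top -11.351569292406952 [ 0.5681 -0.0105] 0.0006369876412317677
{'r': array([ 0.6141, -0.0397,  0.143 ]), 'g': array([0.6246, 0.0148, 0.143 ]), 'y': array([0.5264, 0.0336, 0.143 ]), 'b': array([ 0.5155, -0.0181,  0.143 ])}
scene -11.580808635071541 [ 0.5701 -0.0024] 0.001680125785176144
0.84 0.16 27 [-0.028  -0.0019  0.16  ] [-0.0374 -0.0084] [-0.0215  0.0024]
0.84 0.18 26 [-0.0326 -0.0023  0.1805] [-0.0398 -0.0081] [-0.0263  0.0008]
0.84 0.2 26 [-0.037  -0.0014  0.2006] [-0.0491 -0.0074] [-0.0318  0.0035]
0.84 0.22 49 [-0.041   0.0033  0.221 ] [-0.0553 -0.0089] [-0.0316  0.0095]
0.84 0.24 66 [-0.0433  0.0029  0.2401] [-0.0592 -0.0158] [-0.032   0.0098]
0.84 0.26 46 [-0.0486 -0.0011  0.255 ] [-0.0593 -0.0129] [-0.0381  0.0095]
```

>>> jog_arm(travel=[[0,0,-0.12],[0,0,-0.24],[0.08,0.1,-0.24],[0.16,0.2,-0.24],[0.24,0.3,-0.24],[0.33,0.4,-0.24],[0.42,0.51,-0.24],[0.51,0.62,-0.24],[0.6,0.73,-0.24],[0.68,0.83,-0.24]], dr=[[0,0,0],[0,0,0],[0,0,0],[0,0,0],[0,0,0],[0,0,0],[0,0,0],[0,0,-0.0108],[0,0,-0.0108],[0,0,-0.0108]], claw=[0,0,0,0,0,0,0,0,0,0], newtons=5)

```text
time_s: 2.35
tcp_pos: [0.3822, 0.1927, 0.3471]
eef_rot: [-179.9, -0.0, -11.4]
contact_force: [1.1, 1.2, 0.4]
gripper_width: 0.0007
gripper_force: 0.0
```

```bash
cat >> h.py <<'E'
def wrist():
    s=r.get_state(); c=r.capture('wrist'); T=np.eye(4); T[:3,:3]=Rm(s['eef_rot']); T[:3,3]=s['tcp_pos']
    H=T@np.array(c['hand_eye']); c['position']=H[:3,3]; c['attitude']=H[:3,:3]; return c
def discs(c,t0,z=.143,rad=.09):
    hsv=cv2.cvtColor(c['pixels'],cv2.COLOR_RGB2HSV); P={}
    for k,(lo,hi) in dict(r=(0,6),y=(22,34),g=(55,80),b=(100,125)).items():
        m=((hsv[...,0]>=lo)&(hsv[...,0]<=hi)&(hsv[...,1]>(140 if k!='g' else 130))&(hsv[...,2]>80)).astype(np.uint8)
        n,l,st,ce=cv2.connectedComponentsWithStats(m); best=None
        for i in range(1,n):
            p=pt(c,*ce[i],z); d=np.hypot(*(p[:2]-t0)); zz=c['range_z'][int(ce[i][1]),int(ce[i][0])]
            q=pt(c,*ce[i],d=zz)
            if st[i,4]>5 and st[i,4]<2500 and d<rad and abs(q[2]-z)<.012: 
                if best is None or st[i,4]>best[0]: best=(st[i,4],p,q,ce[i])
        if best: P[k]=best[1]; print(k,best[0],best[3],best[1],'depth pt',best[2])
    return P
E
python3 - <<'E'
from h import *
np.set_printoptions(precision=4,suppress=True)
c=wrist(); print(c['hand_eye'],c['position'],c['attitude'],c['dist_coeffs'],c['fx'])
save(c,'w1.png')
for n,c in(('wrist',c),('top',r.capture('top')),('scene',r.capture('scene'))):
    print(n); P=discs(c,np.array([.569,-.007]))
    if len(P)>1: print(fit(P))
E
```

```text
[[ 0.0001  0.9598  0.2807  0.0759]
 [ 1.     -0.0004  0.0009  0.    ]
 [ 0.001   0.2807 -0.9598 -0.1572]
 [ 0.      0.      0.      1.    ]] [0.4564 0.1776 0.5043] [[-0.1968  0.9413  0.2741]
 [-0.9804 -0.1883 -0.0572]
 [-0.0022 -0.28    0.96  ]] [-0.0481  0.      0.      0.      0.    ] 297.4416301492586
wrist
y 167 [445.8263  24.485 ] [0.5247 0.0292 0.143 ] depth pt [0.525  0.0286 0.1414]
g 7 [430.8571  42.4286] [0.5094 0.0479 0.143 ] depth pt [0.5111 0.0438 0.1316]
b 157 [494.7898  25.7134] [ 0.5141 -0.0253  0.143 ] depth pt [ 0.5142 -0.026   0.1418]
(np.float64(59.780391440846195), array([0.5325, 0.027 ]), np.float64(0.04157572589679004))
top
r 14 [298.2857 159.5   ] [ 0.6126 -0.0469  0.143 ] depth pt [ 0.6122 -0.0469  0.1448]
y 17 [268.5882 193.2353] [0.5257 0.0267 0.143 ] depth pt [0.5254 0.0263 0.1458]
g 10 [276.8 155. ] [0.6237 0.0079 0.143 ] depth pt [0.6237 0.0079 0.1426]
b 11 [289.8182 197.8182] [ 0.5146 -0.0269  0.143 ] depth pt [ 0.5146 -0.0269  0.1434]
(np.float64(-11.288858983238054), array([ 0.5691, -0.0098]), np.float64(0.0007671467397116633))
scene
r 8 [287.75 227.25] [ 0.6143 -0.0425  0.143 ] depth pt [ 0.6138 -0.0438  0.142 ]
y 10 [327.5 231.2] [0.5257 0.0312 0.143 ] depth pt [0.5266 0.0327 0.1445]
(np.float64(-10.500284422529475), array([ 0.57  , -0.0057]), np.float64(0.00024990513702194406))
```

>>> jog_arm(travel=[[0.06,0.08,0],[0.12,0.16,0],[0.17,0.24,0],[0.225,0.321,0],[0.225,0.321,0.08],[0.225,0.321,0.16],[0.225,0.321,0.254],[0.225,0.321,0.254],[0.25,0.321,0.254],[0.265,0.321,0.254]], dr=[[0,0,0],[0,0,0],[0,0,0],[0,0,0],[0,0,0],[0,0,0],[0,0,0],[0,0,0],[0,0,0],[0,0,0]], claw=[0,0,0,0,0,0,0,0,0,0])

```text
time_s: 3.75
tcp_pos: [0.4824, 0.0118, 0.2216]
eef_rot: [-179.9, -0.2, -11.4]
contact_force: [-0.6, -0.2, 0.2]
gripper_width: 0.0002
gripper_force: 0.0
```

```bash
cat >> h.py <<'E'
T0=np.array([.5688,-.0085]); TH=np.radians(-11.3); MW=np.array([[np.cos(TH),-np.sin(TH)],[np.sin(TH),np.cos(TH)]])
def st():
    s=r.get_state(); print('t',s['time_s'],'tcp_w',np.round((s['tcp_pos'][:2]-T0)@MW,4),s['tcp_pos'][2].round(4),'rot',np.round(s['eef_rot'],2),'F_w',np.round(s['contact_force'][:2]@MW,1),s['contact_force'][2].round(1))
def lev(cam='scene'):
    c=r.capture(cam)
    for g in r.regions_of('lever',cam)[:1]:
        vs,us=np.nonzero(g['pixels']); X=np.array([pt(c,u,v,d=c['range_z'][v,u]) for u,v in zip(us,vs) if c['range_z'][v,u]>0])
        L=np.c_[(X[:,:2]-T0)@MW,X[:,2]]
        for lo in np.arange(.15,.27,.02):
            m=(L[:,2]>lo)&(L[:,2]<lo+.02)
            if m.sum()>3: print(cam,round(lo+.01,2),m.sum(),'med',np.round(np.median(L[m],0)[:2],4))
    return c
E
python3 -c "
from h import *
st();lev();lev('top')"
```

```text
t 3.75 tcp_w [-0.0887  0.0029] 0.2216 rot [-179.92   -0.18  -11.35] F_w [-0.6 -0.4] 0.2
scene 0.16 22 med [-0.0269  0.0051]
scene 0.18 28 med [-0.0322  0.005 ]
scene 0.2 29 med [-0.036   0.0059]
scene 0.22 52 med [-0.0397  0.0101]
scene 0.24 64 med [-0.0425  0.0107]
scene 0.26 41 med [-0.048   0.0067]
```

>>> jog_arm(travel=[[0.014,0.006,0],[0.028,0.006,0],[0.042,0.006,0],[0.056,0.006,0],[0.07,0.006,0],[0.084,0.006,0],[0.096,0.006,0],[0.106,0.006,0],[0.114,0.006,0],[0.118,0.006,0]], dr=[[0,0,0],[0,0,0],[0,0,0],[0,0,0],[0,0,0],[0,0,0],[0,0,0],[0,0,0],[0,0,0],[0,0,0]], claw=[0,0,0,0,0,0,0,0,0,0])

```text
time_s: 5.2
tcp_pos: [0.5374, -0.0036, 0.2194]
eef_rot: [180.0, 0.0, -11.4]
contact_force: [-3.4, 1.6, 2.1]
gripper_width: 0.0005
gripper_force: 1.6
```

```bash
python3 -c "
from h import *
st();lev()"
```

```text
t 5.2 tcp_w [-0.0317 -0.0013] 0.2194 rot [ 1.7999e+02  1.0000e-02 -1.1400e+01] F_w [-3.7  0.9] 2.1
```

>>> jog_arm(travel=[[0.002,0,0],[0.004,0,0],[0.006,0,0],[0.008,0,0],[0.01,0,0],[0.012,0,0],[0.014,0,0],[0.014,0,0],[0.014,0,0],[0.014,0,0]], dr=[[0,0,0],[0,0,0],[0,0,0],[0,0,0],[0,0,0],[0,0,0],[0,0,0],[0,0,0],[0,0,0],[0,0,0]], claw=[0,0,0,0,0,0,0,0,0,0])

```text
time_s: 6.55
tcp_pos: [0.5442, -0.0049, 0.2196]
eef_rot: [-180.0, -0.0, -11.4]
contact_force: [-2.8, 1.1, 2.5]
gripper_width: 0.0006
gripper_force: 1.5
```

```bash
python3 -c "
from h import *
st();save(lev(),'s3.png');c=wrist();save(c,'w3.png')
import cv2
a=c['pixels'][:,:,::-1]; b=cv2.imread('pics/s3.png')[150:275,230:430]
cv2.imwrite('pics/c3.png',np.vstack([cv2.resize(a,(480,300)),cv2.resize(b,(480,300),interpolation=2)]))
"
```

```text
t 6.55 tcp_w [-0.0249 -0.0013] 0.2196 rot [-180.    -0.   -11.4] F_w [-2.9  0.6] 2.5
scene 0.16 24 med [0.0011 0.0059]
scene 0.18 24 med [-0.0004  0.0052]
scene 0.2 21 med [0.0006 0.0068]
scene 0.22 42 med [0.0026 0.0097]
scene 0.24 42 med [0.0043 0.0119]
scene 0.26 48 med [0.0029 0.0081]
```

View pics/c3.png

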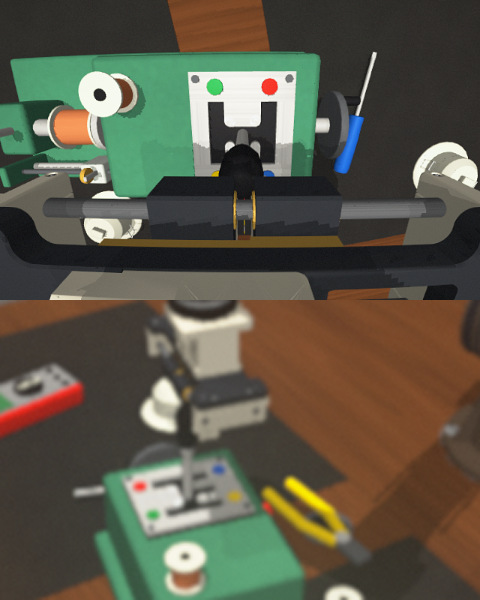

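>>> jog_arm(travel=[[0.001,0,0],[0.002,0,0],[0.003,0,0],[0.004,0,0],[0.004,0,0],[0.004,0,0],[0.004,0,0],[0.004,0,0],[0.004,0,0],[0.004,0,0]], dr=[[0,0,0],[0,0,0],[0,0,0],[0,0,0],[0,0,0],[0,0,0],[0,0,0],[0,0,0],[0,0,0],[0,0,0]], claw=[0,0,0,0,0,0,0,0,0,0])

```text
time_s: 7.95
tcp_pos: [0.5461, -0.0053, 0.2196]
eef_rot: [-180.0, 0.0, -11.4]
contact_force: [-2.3, 0.9, 2.8]
gripper_width: 0.0005
gripper_force: 1.6
```

```bash
python3 -c "
from h import *
st()"
```

```text
t 7.95 tcp_w [-0.0229 -0.0013] 0.2196 rot [-180.     0.   -11.4] F_w [-2.4  0.4] 2.8
```

>>> jog_arm(travel=[[0.001,0,0],[0.002,0,0],[0.003,0,0],[0.004,0,0],[0.004,0,0],[0.004,0,0],[0.004,0,0],[0.004,0,0],[0.004,0,0],[0.004,0,0]], dr=[[0,0,0],[0,0,0],[0,0,0],[0,0,0],[0,0,0],[0,0,0],[0,0,0],[0,0,0],[0,0,0],[0,0,0]], claw=[0,0,0,0,0,0,0,0,0,0])

```text
time_s: 9.2
tcp_pos: [0.5481, -0.0056, 0.2196]
eef_rot: [-180.0, -0.0, -11.4]
contact_force: [-3.1, 1.9, 3.5]
gripper_width: 0.0004
gripper_force: 1.6
```

```bash
python3 -c "
from h import *
st();lev()"
```

```text
t 9.2 tcp_w [-0.0209 -0.0012] 0.2196 rot [-180.    -0.   -11.4] F_w [-3.4  1.2] 3.5
scene 0.16 21 med [0.0032 0.0053]
scene 0.18 23 med [0.0028 0.0059]
scene 0.2 26 med [0.004  0.0057]
scene 0.22 33 med [0.0061 0.0104]
scene 0.24 49 med [0.0087 0.0119]
scene 0.26 51 med [0.0067 0.0079]
```

>>> jog_arm(travel=[[-0.03,0,0],[-0.07,0,0],[-0.07,-0.08,0],[-0.07,-0.16,0],[-0.07,-0.16,0],[-0.02,-0.16,0],[0.044,-0.16,0],[0.044,-0.15,0],[0.044,-0.12,0],[0.044,-0.09,0]], dr=[[0,0,0],[0,0,0],[0,0,0],[0,0,0],[0,0,0],[0,0,0],[0,0,0],[0,0,0],[0,0,0],[0,0,0]], claw=[0,0,0,0,0,0,0,0,0,0])

```text
time_s: 10.55
tcp_pos: [0.5774, 0.033, 0.2197]
eef_rot: [-180.0, -0.0, -11.4]
contact_force: [-0.6, -0.0, 0.0]
gripper_width: 0.0004
gripper_force: 0.0
```

```bash
python3 -c "
from h import *
st();lev()"
```

```text
t 10.55 tcp_w [0.0003 0.0424] 0.2197 rot [-180.     -0.    -11.39] F_w [-0.5 -0.1] 0.0
```

>>> jog_arm(travel=[[0,0.014,0],[0,0.028,0],[0,0.042,0],[0,0.056,0],[0,0.068,0],[0,0.08,0],[0,0.09,0],[0,0.094,0],[0,0.096,0],[0,0.096,0]], dr=[[0,0,0],[0,0,0],[0,0,0],[0,0,0],[0,0,0],[0,0,0],[0,0,0],[0,0,0],[0,0,0],[0,0,0]], claw=[0,0,0,0,0,0,0,0,0,0])

```text
time_s: 11.9
tcp_pos: [0.5688, -0.013, 0.2192]
eef_rot: [180.0, 0.0, -11.4]
contact_force: [2.0, 2.2, -1.0]
gripper_width: 0.0007
gripper_force: 1.1
```

```bash
python3 -c "
from h import *
st();lev();c=wrist();save(c,'w4.png')"
```

```text
t 11.9 tcp_w [ 0.0009 -0.0044] 0.2192 rot [ 1.7998e+02  4.0000e-02 -1.1400e+01] F_w [1.5 2.5] -1.0
scene 0.16 26 med [ 0.0032 -0.0176]
scene 0.18 25 med [ 0.0038 -0.0214]
scene 0.2 11 med [ 0.0046 -0.0244]
scene 0.22 4 med [ 0.0146 -0.0297]
scene 0.24 9 med [ 0.0151 -0.0296]
```

View pics/w4.png

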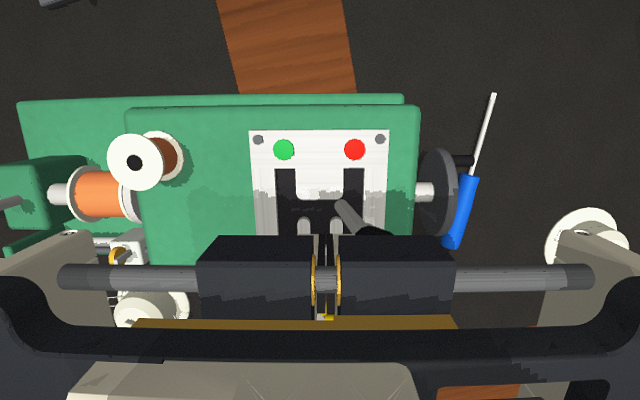

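>>> jog_arm(travel=[[0,0.004,0],[0,0.008,0],[0,0.012,0],[0,0.016,0],[0,0.018,0],[0,0.02,0],[0,0.022,0],[0,0.022,0],[0,0.022,0],[0,0.022,0]], dr=[[0,0,0],[0,0,0],[0,0,0],[0,0,0],[0,0,0],[0,0,0],[0,0,0],[0,0,0],[0,0,0],[0,0,0]], claw=[0,0,0,0,0,0,0,0,0,0])

```text
time_s: 13.3
tcp_pos: [0.5669, -0.0238, 0.2196]
eef_rot: [180.0, -0.0, -11.4]
contact_force: [0.3, 1.4, -1.8]
gripper_width: 0.0002
gripper_force: 1.2
```

```bash
python3 -c "
from h import *
st();lev()"
```

```text
t 13.3 tcp_w [ 0.0011 -0.0154] 0.2196 rot [179.99  -0.   -11.4 ] F_w [0.  1.4] -1.8
```

>>> jog_arm(travel=[[0,0.002,0],[0,0.003,0],[0,0.004,0],[0,0.005,0],[0,0.006,0],[0,0.007,0],[0,0.008,0],[0,0.008,0],[0,0.008,0],[0,0.008,0]], dr=[[0,0,0],[0,0,0],[0,0,0],[0,0,0],[0,0,0],[0,0,0],[0,0,0],[0,0,0],[0,0,0],[0,0,0]], claw=[0,0,0,0,0,0,0,0,0,0])

```text
time_s: 14.65
tcp_pos: [0.5661, -0.0277, 0.2196]
eef_rot: [180.0, -0.0, -11.4]
contact_force: [0.8, 2.6, -1.8]
gripper_width: 0.0005
gripper_force: 1.4
```

```bash
python3 -c "
from h import *
st();lev();c=wrist();P=discs(c,T0)"
```

```text
t 14.65 tcp_w [ 0.0011 -0.0194] 0.2196 rot [ 1.80e+02 -1.00e-02 -1.14e+01] F_w [0.2 2.8] -1.8
scene 0.16 70 med [0.0038 0.1286]
scene 0.18 27 med [ 0.0045 -0.0321]
scene 0.2 21 med [ 0.0058 -0.0367]
scene 0.24 11 med [ 0.0149 -0.0471]
r 344 [335.2122093  149.15988372] [ 0.61238315 -0.04460057  0.143     ] depth pt [ 0.61225265 -0.04460948  0.14191344]
g 325 [264.47692308 149.57846154] [0.6230749  0.00974598 0.143     ] depth pt [0.62306563 0.00977392 0.14287537]
```

>>> jog_arm(travel=[[0,0.001,0],[0,0.002,0],[0,0.003,0],[0,0.004,0],[0,0.005,0],[0,0.006,0],[0,0.006,0],[0,0.006,0],[0,0.006,0],[0,0.006,0]], dr=[[0,0,0],[0,0,0],[0,0,0],[0,0,0],[0,0,0],[0,0,0],[0,0,0],[0,0,0],[0,0,0],[0,0,0]], claw=[0,0,0,0,0,0,0,0,0,0])

```text
time_s: 16.05
tcp_pos: [0.5655, -0.0306, 0.2196]
eef_rot: [180.0, -0.0, -11.4]
contact_force: [1.2, 2.5, -1.8]
gripper_width: 0.0009
gripper_force: 1.3
```

```bash
python3 -c "
from h import *
st();lev();c=wrist();save(c,'w5.png')
import cv2
cv2.imwrite('pics/w5c.png',cv2.resize(c['pixels'][90:290,200:460,::-1],(780,600),interpolation=2))"
```

```text
t 16.05 tcp_w [ 0.0011 -0.0224] 0.2196 rot [179.99  -0.   -11.4 ] F_w [0.7 2.7] -1.8
scene 0.16 26 med [ 0.004  -0.0296]
scene 0.18 32 med [ 0.0036 -0.0354]
scene 0.2 9 med [ 0.0035 -0.0384]
```

View pics/w5c.png

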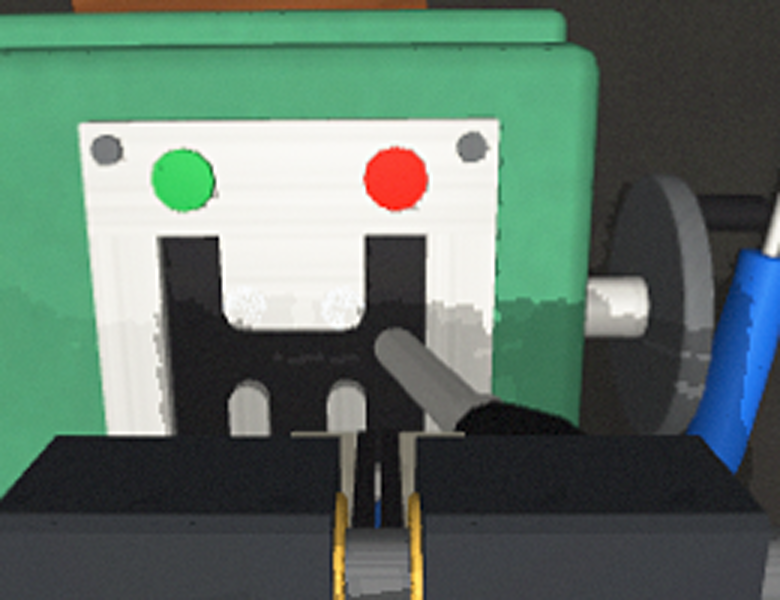

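>>> jog_arm(travel=[[0,-0.03,0],[0,-0.05,0],[0.06,-0.05,0],[0.11,-0.05,0],[0.11,-0.05,0],[0.11,0.0,0],[0.11,0.056,0],[0.11,0.056,0],[0.09,0.056,0],[0.07,0.056,0]], dr=[[0,0,0],[0,0,0],[0,0,0],[0,0,0],[0,0,0],[0,0,0],[0,0,0],[0,0,0],[0,0,0],[0,0,0]], claw=[0,0,0,0,0,0,0,0,0,0])

```text
time_s: 17.45
tcp_pos: [0.5934, -0.0641, 0.2195]
eef_rot: [-180.0, 0.0, -11.4]
contact_force: [-0.0, 0.2, -0.3]
gripper_width: 0.0005
gripper_force: 0.0
```

```bash
python3 -c "
from h import *
st();lev()"
```

```text
t 17.45 tcp_w [ 0.0351 -0.0497] 0.2195 rot [-1.800e+02  1.000e-02 -1.136e+01] F_w [-0.1  0.2] -0.3
```

Push −x 50 mm first, then creep.

>>> jog_arm(travel=[[-0.014,0,0],[-0.028,0,0],[-0.04,0,0],[-0.052,0,0],[-0.064,0,0],[-0.076,0,0],[-0.086,0,0],[-0.094,0,0],[-0.098,0,0],[-0.098,0,0]], dr=[[0,0,0],[0,0,0],[0,0,0],[0,0,0],[0,0,0],[0,0,0],[0,0,0],[0,0,0],[0,0,0],[0,0,0]], claw=[0,0,0,0,0,0,0,0,0,0])

```text
time_s: 18.8
tcp_pos: [0.5459, -0.0553, 0.2193]
eef_rot: [180.0, 0.0, -11.4]
contact_force: [2.4, -0.4, -1.7]
gripper_width: 0.0007
gripper_force: 1.2
```

```bash
python3 -c "
from h import *
st();lev()"
```

```text
t 18.8 tcp_w [-0.0132 -0.0504] 0.2193 rot [ 1.7999e+02  3.0000e-02 -1.1400e+01] F_w [2.4 0.1] -1.7
scene 0.16 14 med [-0.0201 -0.0305]
scene 0.18 7 med [-0.0236 -0.0364]
scene 0.2 27 med [-0.0266 -0.0378]
scene 0.22 41 med [-0.0306 -0.0392]
scene 0.24 4 med [-0.0344 -0.0388]
```

>>> jog_arm(travel=[[-0.004,0,0],[-0.008,0,0],[-0.012,0,0],[-0.015,0,0],[-0.017,0,0],[-0.019,0,0],[-0.021,0,0],[-0.022,0,0],[-0.023,0,0],[-0.024,0,0]], dr=[[0,0,0],[0,0,0],[0,0,0],[0,0,0],[0,0,0],[0,0,0],[0,0,0],[0,0,0],[0,0,0],[0,0,0]], claw=[0,0,0,0,0,0,0,0,0,0])

```text
time_s: 20.15
tcp_pos: [0.5345, -0.0529, 0.2196]
eef_rot: [-180.0, -0.0, -11.4]
contact_force: [3.1, -0.4, -2.4]
gripper_width: 0.0004
gripper_force: 1.6
```

```bash
python3 -c "
from h import *
st();lev()"
```

```text
t 20.15 tcp_w [-0.025  -0.0502] 0.2196 rot [-180.    -0.   -11.4] F_w [3.1 0.2] -2.4
scene 0.16 29 med [-0.0287 -0.0303]
scene 0.18 26 med [-0.0329 -0.0364]
scene 0.2 36 med [-0.0363 -0.0387]
scene 0.22 48 med [-0.0419 -0.0388]
scene 0.24 5 med [-0.0429 -0.0395]
```

>>> jog_arm(travel=[[-0.001,0,0],[-0.002,0,0],[-0.003,0,0],[-0.004,0,0],[-0.005,0,0],[-0.006,0,0],[-0.007,0,0],[-0.007,0,0],[-0.007,0,0],[-0.007,0,0]], dr=[[0,0,0],[0,0,0],[0,0,0],[0,0,0],[0,0,0],[0,0,0],[0,0,0],[0,0,0],[0,0,0],[0,0,0]], claw=[0,0,0,0,0,0,0,0,0,0])

```text
time_s: 21.5
tcp_pos: [0.5317, -0.0522, 0.2199]
eef_rot: [-180.0, -0.1, -11.4]
contact_force: [6.0, -1.1, -2.1]
gripper_width: 0.0003
gripper_force: 2.2
```

```bash
python3 -c "
from h import *
st();lev()"
```

```text
t 21.5 tcp_w [-0.0278 -0.0501] 0.2199 rot [-1.7999e+02 -7.0000e-02 -1.1390e+01] F_w [6.1 0.1] -2.1
scene 0.16 29 med [-0.0299 -0.0306]
scene 0.18 30 med [-0.0343 -0.0363]
scene 0.2 34 med [-0.0391 -0.0385]
scene 0.22 51 med [-0.045  -0.0396]
scene 0.24 5 med [-0.0456 -0.0377]
```

>>> jog_arm(travel=[[-0.001,0,0],[-0.002,0,0],[-0.002,0,0],[-0.002,0,0],[-0.002,0,0],[-0.002,0,0],[-0.002,0,0],[-0.002,0,0],[-0.002,0,0],[-0.002,0,0]], dr=[[0,0,0],[0,0,0],[0,0,0],[0,0,0],[0,0,0],[0,0,0],[0,0,0],[0,0,0],[0,0,0],[0,0,0]], claw=[0,0,0,0,0,0,0,0,0,0])

```text
time_s: 22.85
tcp_pos: [0.5312, -0.0521, 0.2201]
eef_rot: [-180.0, -0.1, -11.4]
contact_force: [6.5, -2.0, -2.5]
gripper_width: 0.0006
gripper_force: 3.1
```

```bash
python3 -c "
from h import *
st()"
```

```text
t 22.85 tcp_w [-0.0283 -0.0501] 0.2201 rot [-1.7999e+02 -1.4000e-01 -1.1380e+01] F_w [ 6.7 -0.7] -2.5
```

>>> jog_arm(travel=[[0.03,0,0],[0.08,0,0],[0.14,0,0],[0.14,0,-0.08],[0.14,0,-0.16],[0.14,0,-0.24],[0.14,0,-0.24],[0.1,0,-0.24],[0.02,0,-0.24],[-0.06,0,-0.24]], dr=[[0,0,0],[0,0,0],[0,0,0],[0,0,0],[0,0,0],[0,0,0],[0,0,0],[0,0,0],[0,0,0],[0,0,0]], claw=[0,0,0,0,0,0,0,0,0,0])

```text
time_s: 24.1
tcp_pos: [0.4992, -0.0462, 0.3382]
eef_rot: [179.9, 0.2, -11.4]
contact_force: [-1.3, 0.9, 0.5]
gripper_width: 0.0004
gripper_force: 0.0
```

```bash
python3 -c "
from h import *
st();lev();c=wrist();save(c,'w6.png')"
```

```text
t 24.1 tcp_w [-0.0609 -0.0506] 0.3382 rot [179.93   0.18 -11.43] F_w [-1.5  0.7] 0.5
scene 0.16 31 med [-0.0299 -0.0297]
scene 0.18 27 med [-0.0347 -0.0358]
scene 0.2 35 med [-0.0384 -0.0379]
scene 0.22 63 med [-0.0426 -0.0411]
scene 0.24 78 med [-0.0481 -0.0466]
scene 0.26 7 med [-0.0512 -0.0511]
```

View pics/w6.png

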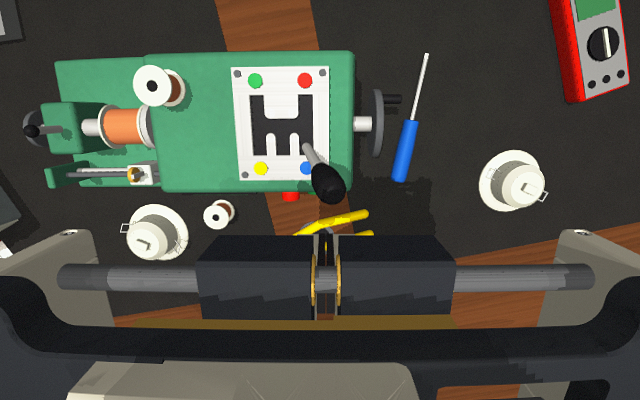

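```bash
python3 -c "
from h import *
c=wrist();P=discs(c,T0)
print(fit(P))
x0,y0=270,120
cv2.imwrite('pics/w7.png',cv2.resize(c['pixels'][y0:y0+60,x0:x0+80,::-1],(800,600),interpolation=2))
import pickle;pickle.dump({k:c[k] for k in c},open('c7.pkl','wb'))"
```

```text
r 171 [304.66081871  81.68421053] [ 0.61155107 -0.04458917  0.143     ] depth pt [ 0.61151526 -0.04460471  0.14333339]
y 139 [260.56115108 169.39568345] [0.52486247 0.02900034 0.143     ] depth pt [0.52468934 0.02932078 0.14174105]
g 164 [255.0304878   82.07317073] [0.62243131 0.01009009 0.143     ] depth pt [0.62244607 0.01011158 0.14289313]
b 114 [305.66666667 169.24561404] [ 0.51425105 -0.02448298  0.143     ] depth pt [ 0.51407581 -0.02437476  0.14195373]
(np.float64(-11.302120626244772), array([ 0.56827397, -0.00749543]), np.float64(0.0007603638144036348))
```

View pics/w7.png

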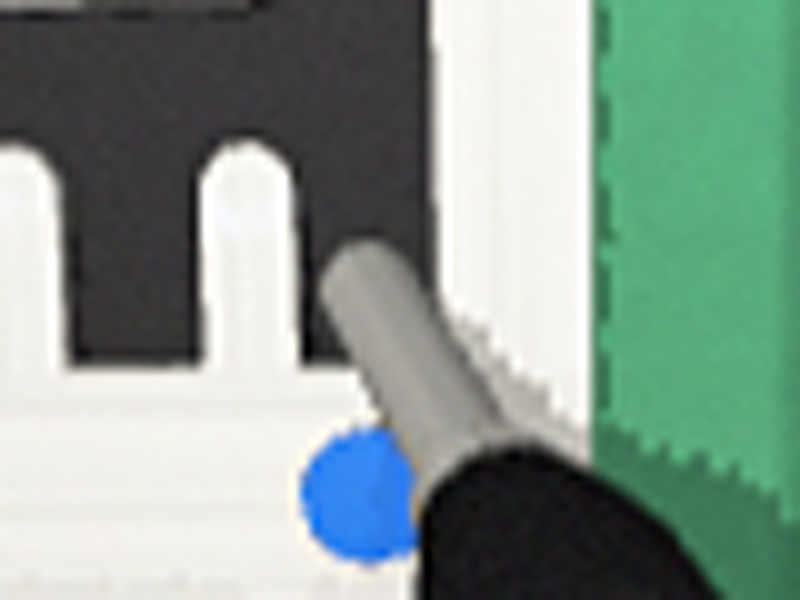

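```bash
python3 -c "
from h import *
import pickle; from scipy.optimize import least_squares
c=pickle.load(open('c7.pkl','rb')); T=np.array([.5683,-.0075])
def L(us,vs): 
    X=np.array([pt(c,u,v,d=c['range_z'][v,u]) for u,v in zip(us,vs)]); return np.c_[(X[:,:2]-T)@MW,X[:,2]-.03]
vs,us=np.mgrid[130:215,290:360]; X=L(us.ravel(),vs.ravel())
col=c['pixels'][130:215,290:360].reshape(-1,3).astype(int); X=X[(X[:,2]>.125)&(X[:,2]<.24)&(np.abs(X[:,0]+.04)<.05)&(np.abs(X[:,1]+.04)<.05)]
def res(q,pts=None):
    a,b,off=q; d=np.array([np.tan(a),np.tan(b),1]); d/=np.linalg.norm(d); s=X@d; rr=np.linalg.norm(X-np.outer(s,d),axis=1)
    w=((s>.125)&(s<.172)); g=(s>.19)&(s<.22)
    return np.where(w,rr-.006,np.where(g,rr-.014,0))
for g0 in((-.25,-.26),(-.2,-.2)):
    o=least_squares(res,[*g0,0],loss='soft_l1',f_scale=.001); print(o.x,len(X),np.sqrt(np.mean(o.fun**2)))
for a in(-.22,-.23,-.24,-.25,-.26): print(a,np.median(np.abs(res([a,-.255,0]))))
"
```

```text
[-0.25102671 -0.26793812  0.        ] 1256 0.000328897504689529
[-0.15192177 -0.21189537  0.        ] 1256 0.0031852950275166356
-0.22 0.0
-0.23 0.0
-0.24 0.0
-0.25 0.0
-0.26 0.0
```

The fit gives shift −0.251 and select −0.268 with a 0.3 mm residual. The lever is fully home in the blue slot and the hand is clear of it.

```bash
python3 -c "
from plant import r
print(r.close_job())"
```

```text
the job is handed in; nothing more can be done
None
```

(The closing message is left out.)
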